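# Index the rotary sample stage and clamp it

## Task

With a fingertip, push the wheel of the rotary stage round by one of its arms until the long arm points at the tall post, and leave it there; then push the clamp lever round until it is up against its stop, so that the stage is locked. Only push, gently: do not grip the wheel or the lever, leave the sample puck riding at the middle of the wheel, and leave everything else on the bench alone.

Things in the scene. Friction and masses are not known exactly. Their poses are not given: they have to be found in the camera images.
- stage: The fixed rotary stage: a dark square steel plate 300 x 300 mm, 20 mm thick, on the bench, with a round black dial with white ticks. Origin: underside of the plate, at its centre, on the wheel's axis; z up. The clamp's lug sticks out 40 mm from its -y side; the clamp's dark stop block, top 46 mm above the bench, is at x = -47 to -33 mm, y = -164 to -139 mm.
- wheel (a joint): Angle of the wheel, rad, about its vertical axis, positive counter-clockwise seen from above; 0 when the long arm points along the stage's +x. It turns either way, more than a full turn, with light friction (about 0.07 N m), and stays where it is left.
- wheel_centre (a point): On the wheel's axis at the top of its disc, 57 mm above the bench. The wheel is plain aluminium: a disc 100 mm across, 45 to 57 mm above the bench, with three bar arms 12 mm wide, 45 to 63 mm above the bench (25 mm free below, to the plate). One long arm (see pointer_tip); two short ones, 120 degrees either side of it, end 80 mm from the axis.
- pointer_tip (a point): Middle of the end face of the long arm, the pointer, which has a thin dark line along its top: 110 mm from the wheel's axis, 54 mm above the bench.
- index_mark (a point): Where the pointer tip has to be: the point 110 mm from the wheel's axis, straight in front of the tall post.
- tall_post_top (a point): Top centre of the tall post: a fixed round steel pin 14 mm in diameter, standing 60 mm above the plate (top 80 mm above the bench), its axis 130 mm from the wheel's axis, on a small steel foot 22 x 18 x 8 mm. The wheel's arms pass in front of it without touching (13 mm gap).
- short_post_top (a point): Top centre of the short post: the same pin but only 22 mm above the plate (42 mm above the bench), lower than the arms, 130 mm from the wheel's axis. It is not the one to point at.
- clamp (a joint): Angle of the clamp lever, rad: 0 pointing straight out along the stage's -y, growing clockwise seen from above as it swings towards the stage's -x; 1.4 = against its stop, clamped (there the sprung bar bends on by 0.1 rad at 17 N and comes back). Starts open, 0 to 0.3. Friction about 0.06 N m; it stays where it is left. The clamp does not stiffen the wheel: keep off the wheel afterwards.
- clamp_pivot (a point): Top of the clamp lever on its vertical pivot, 47 mm above the bench; 165 mm from the wheel's axis, along the stage's -y.
- clamp_tip (a point): Top of the free end of the clamp lever, 95 mm from its pivot, 47 mm above the bench. The lever is an aluminium bar 14 mm wide, from 31 to 47 mm above the bench, outside the base plate, with free bench below its outer part.
- puck: Loose sample puck standing near the middle of the wheel: steel disc 44 mm across and 14 mm high, with a black stub 24 mm across and 10 mm high on top (24 mm in all). Origin: centre of its underside, which is 57 mm above the bench. It turns along with the wheel.
- vial: Loose small glass jar, 22 mm across and 40 mm high, on the plate's corner at the stage's +x, +y. Origin: centre of underside.
- gel_box: Loose small sample box 32 x 32 x 16 mm on the plate's corner at the stage's -x, +y. Origin: centre of underside.
- joystick: Loose white joystick box 100 x 150 x 32 mm, its stick reaching 86 mm above the bench. Origin: centre of underside.
- mouse: Loose black computer mouse 110 x 60 x 32 mm. Origin: centre of underside.
- wash_bottle: Loose white bottle, 68 mm across, 130 mm high. Origin: centre of underside.
- wafer_tray: Loose white open tray 120 x 90 x 22 mm. Origin: centre of underside.
- driver: Loose screwdriver 160 mm long, lying on the bench. Origin: under its middle.
Things that resemble listed ones, but are neither listed nor needed, are in the scene too. What is shaped like the puck but brown or yellow is not meant.

How it is judged:
By the outcome, as a careful person would: the job done as asked, in the order asked, and still so for the second after the job is handed in, with the robot touching nothing.
It also fails if it takes over 64 s, if anything falls off the work surface, if the arm or the gripper's body presses on something with over 40 N, if the wrist force passes 120 N, or if a joint passes its speed limit or range.

## Robot

A 6-joint arm with a two-finger parallel gripper is mounted at the origin on the work surface. World frame = base frame: x ahead of the robot, y to its left, z up, the work surface at z = 0. Lengths are in m, angles in rad, forces in N, time in s.
With the tool pointing down it reaches from about 0.25 to 0.725 m from the base axis. Payload 9.7 kg.
Tool frame: the origin (TCP) lies on the centre line of the jaws, within the pads' length; the fingertips stand 22 mm ahead of it and the grasp point (between the pads) lies 3 mm ahead of it (arm.tips_ahead is the distance from the TCP to the fingertips, in m); z points along the fingers, y is the line along which they close (so a half turn about z gives the same grasp; the last joint's range is limited). The gripper opens to 85 mm and grips with 20 to 120 N. Pads are 22 mm wide; open, the fingers measure 114 mm over their backs; the gripper's body (76 mm by 85 mm) begins 54 mm behind the grasp point. The pads swing forward as they close: fully open they stand 13 mm farther back than shut.
Start: joints at [1.165, 0.087, 0.176, 1.66, 0, 1.571], TCP at [0.217, 0.505, 0.253] pointing down, gripper open.
Joint ranges: [-3.13, 3.13], [-0.85, 1.81], [-1.15, 1.24], [-2.2, 2.28], [-1.44, 1.52], [-3.14, 3.14]. Speed limits (rad/s): [2.22, 2.22, 2.57, 3.14, 3.14, 3.14].

## Interface

Orientations are given as a unit quaternion [w, x, y, z].
In Python, from rig import arm gives the robot as it stands. The module is installed in compiled form; this text tells all that it offers.
- The arm moves only by the tool jog_arm, never from a script. Its argument "steps" is a list of rows, each a list of 2 entries, a list of its own where there are three numbers: the shift along the tool's x, y, z scaled (see below), then the turn about the tool's z scaled (see below). A call has exactly 10 rows; each row is the pose to reach, as a shift and turn from the pose commanded when the call began, along the tool's axes at that moment; what a row does not reach only later rows make up. The controller multiplies each number of a shift by 0.15 m and each number of a turn by 0.5 rad. A row lasts 1/10 s, in which the tool goes at most 50 mm and 8.59 degrees, less where a joint would pass 70% of its speed; a pose out of reach is approached as far as the arm can. A call with a number of a shift or a turn outside -1 to 1 is refused whole. A call with a gripper value outside its range is refused whole. "grip" is the opening, from -1 (shut) to 1 (fully open), set as the call begins (left out, the last holds). The fingers move at their own pace and stop on an object; the grip force is fixed at half the most. Time passes only in rows, so rows that repeat a pose let the fingers close, or fill a call up. It gives the time, the measured TCP pose, the force, the opening and the grip force at its end, in the units of the state.
- arm.read_state(): the state, without advancing time (a new reading comes with each control period).
- arm.grab_frame(name): name is "scene" or "top" or "wrist"; returns a dict with "color" (400x640x3 uint8, red, green, blue), "fx", "fy", "cx", "cy" (pixels), "extrinsics" (4x4, takes a point from world to camera coordinates). Camera axes: x right, y up, looking along -z (the intrinsics and any distortion apply to the point x, -y, -z); pixel columns grow to the right and rows downward; lengths in m; the calibration is good to about 2 mm. A picture is of the moment at which its call begins. There is no depth.
- arm.sign_off(): hands the job in; it is judged then, once.
Trained networks look in the newest picture that a camera, given by its name, has taken for a name from the list of things; names that differ only in an ending like _2 or _b are one class to them, and where a whole thing is asked for, a point or a joint stands for the part that bears it (a point fixed in the world has none). Each returns a list of dicts, best first, with "p" (0 to 1); they miss things now and then, are a little off and sometimes report something else, mostly with a low value. They report only what shows in the picture. A call takes as long as a camera call. They do not tell look-alikes from the thing itself.
- arm.boxes_of(label, camera): "point" ([column, row] in pixels, amid what is visible of it).
The state is a dict: "time_s": time; "joints": joint angles; "dq": joint speeds; "joint_torque": joint torques, N m; "ee_pos": TCP position; "tool_rot": TCP orientation; "force": force on the tool from outside, world axes, zero at the start; "wrist_torque": the same for the moment, N m; "opening": finger opening in m; "gripper_force": force on a finger pad.
Only numpy, scipy, OpenCV 4.12 (cv2) and the standard library are available. Lean on these libraries where they do the work, as an engineer would, in place of code of your own. Each camera call takes 0.05 s, during which the arm holds its last target. There are 200 camera calls.

## Working session

There is one attempt and no reset: what is moved stays moved. The work goes in short steps, Python scripts to look and compute and a tool call to move; the robot and the scene stay as the last step left them, time stands still between calls to the robot, and variables do not carry over. Pictures are saved under pics/ and viewed, at most 10 in all, crops included, and the job is handed in when it is done.

Besides the shell and the picture viewer there is one more tool, called after ">>>" in YAML: its name, and indented under it one key for each argument. jog_arm: Moves the arm, as the interface text tells. Its arguments: {"type":"object","properties":{"steps":{"type":"array"},"grip":{"type":"number"}},"required":["steps"]}

```bash
mkdir -p pics; cat > h.py <<'E'
from rig import arm
import numpy as np, cv2
def ray(f,uv):
    E=np.array(f["extrinsics"]);R,t=E[:3,:3],E[:3,3]
    d=np.array([(uv[0]-f["cx"])/f["fx"],-(uv[1]-f["cy"])/f["fy"],-1.])
    return -R.T@t,R.T@d
def atz(f,uv,z):
    o,d=ray(f,uv);return o+d*(z-o[2])/d[2]
def proj(f,P):
    E=np.array(f["extrinsics"]);c=E[:3,:3]@np.array(P)+E[:3,3]
    return np.array([f["cx"]-f["fx"]*c[0]/c[2],f["cy"]+f["fy"]*c[1]/c[2]])
def save(f,n):cv2.imwrite("pics/"+n,cv2.cvtColor(f["color"],cv2.COLOR_RGB2BGR))
E
python3 - <<'E'
from h import *
s=arm.read_state();print(s["ee_pos"],s["tool_rot"],s["time_s"],s["opening"])
Z=dict(wheel_centre=.057,pointer_tip=.054,tall_post_top=.08,short_post_top=.042,clamp_pivot=.047,clamp_tip=.047,puck=.07,vial=.04,gel_box=.028,stage=.02,joystick=.03,mouse=.02,wash_bottle=.07,wafer_tray=.01,driver=.01)
for c in("top","scene"):
    f=arm.grab_frame(c);save(f,c+"0.png");print(c,f["fx"],f["cx"],f["cy"])
    for n,z in Z.items():
        for b in arm.boxes_of(n,c)[:3]:print(n,round(b["p"],2),np.round(b["point"]),np.round(atz(f,b["point"],z),3))
E
```

```text
[0.21702114 0.50516151 0.25258281] [-1.50698497e-04  2.01516137e-01  9.79484978e-01 -6.33763018e-04] 0.0 0.08537062637688517
top 373.22952623117425 316.1493716121592 193.6347007141336
wheel_centre 0.56 [329. 194.] [ 0.552 -0.031  0.057]
pointer_tip 0.88 [330. 183.] [ 0.584 -0.034  0.054]
tall_post_top 0.45 [160. 256.] [0.369 0.449 0.08 ]
tall_post_top 0.43 [354. 162.] [ 0.645 -0.103  0.08 ]
short_post_top 0.39 [312. 149.] [0.693 0.02  0.042]
clamp_pivot 0.73 [394. 202.] [ 0.529 -0.225  0.047]
clamp_tip 0.77 [390. 200.] [ 0.534 -0.213  0.047]
clamp_tip 0.54 [320. 196.] [ 0.546 -0.004  0.047]
clamp_tip 0.18 [195. 211.] [0.5   0.367 0.047]
puck 0.66 [322. 190.] [ 0.561 -0.01   0.07 ]
puck 0.64 [314. 121.] [0.773 0.013 0.07 ]
puck 0.54 [339. 120.] [ 0.774 -0.06   0.07 ]
vial 0.55 [284. 138.] [0.726 0.108 0.04 ]
stage 0.87 [324. 197.] [ 0.548 -0.018  0.02 ]
joystick 0.64 [191. 164.] [0.647 0.393 0.03 ]
mouse 0.67 [160. 256.] [0.367 0.474 0.02 ]
wash_bottle 0.56 [197. 210.] [0.499 0.353 0.07 ]
wafer_tray 0.56 [457. 179.] [ 0.606 -0.431  0.01 ]
driver 0.66 [479. 255.] [ 0.375 -0.487  0.01 ]
[... 565 characters left out ...]
puck 0.55 [324. 276.] [0.827 0.008 0.07 ]
vial 0.73 [315. 192.] [ 0.533 -0.015  0.04 ]
vial 0.63 [310. 203.] [ 0.575 -0.029  0.04 ]
vial 0.38 [278. 224.] [ 0.649 -0.114  0.04 ]
stage 0.68 [307. 208.] [ 0.577 -0.036  0.02 ]
joystick 0.79 [465. 233.] [0.667 0.392 0.03 ]
joystick 0.28 [168. 162.] [ 0.401 -0.473  0.03 ]
joystick 0.24 [245. 193.] [ 0.527 -0.219  0.03 ]
mouse 0.96 [471. 158.] [0.365 0.482 0.02 ]
mouse 0.67 [363. 176.] [0.448 0.133 0.02 ]
wash_bottle 0.82 [444. 183.] [0.52  0.353 0.07 ]
wafer_tray 0.56 [172. 216.] [ 0.6   -0.423  0.01 ]
wafer_tray 0.4 [250. 191.] [ 0.504 -0.21   0.01 ]
wafer_tray 0.28 [314. 204.] [ 0.553 -0.016  0.01 ]
driver 0.68 [168. 164.] [ 0.392 -0.482  0.01 ]
```

```bash
python3 - <<'E'
import cv2
a=cv2.imread("pics/top0.png")[90:270,220:440]
cv2.imwrite("pics/top0c.png",cv2.resize(a,None,fx=3.3,fy=3.3,interpolation=cv2.INTER_CUBIC))
a=cv2.imread("pics/scene0.png")[140:300,210:420]
cv2.imwrite("pics/scene0c.png",cv2.resize(a,None,fx=3.5,fy=3.5,interpolation=cv2.INTER_CUBIC))
E
```

```text
(no output)
```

View pics/top0c.png

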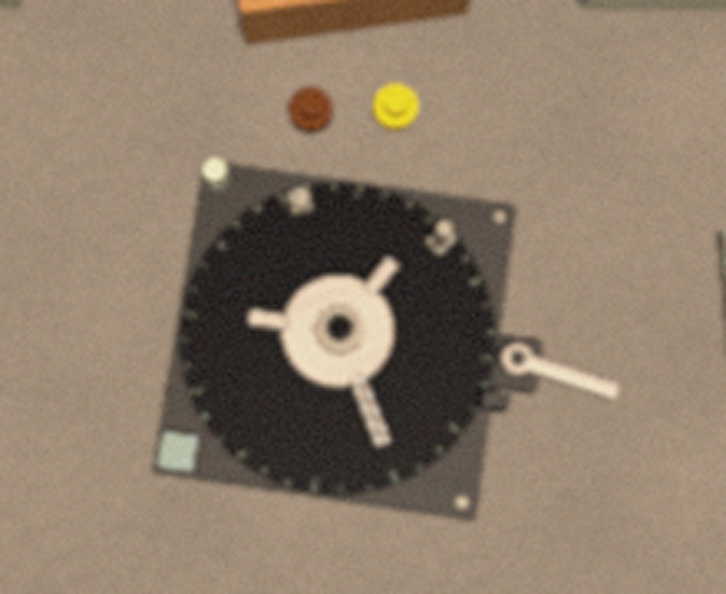

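View pics/scene0c.png

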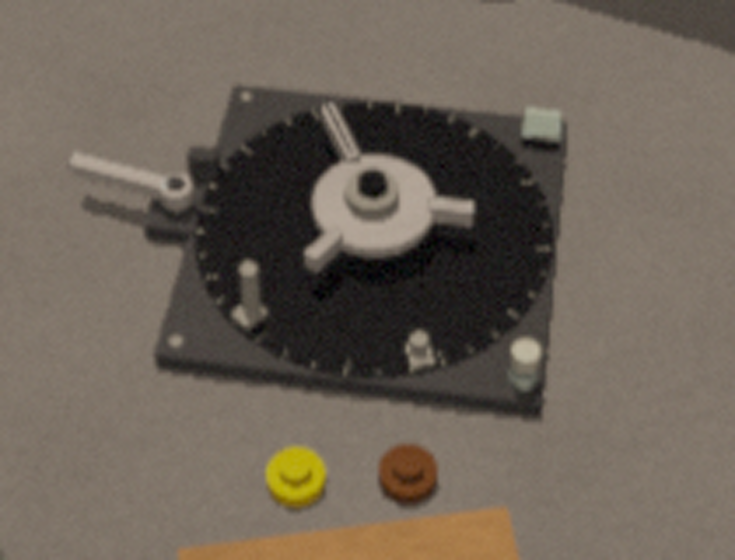

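Top crop: stage plate is slightly yawed, pointer (striped arm) tip at crop (383,443), tall post top at (445,228), short post (300,198), clamp pivot (517,357), lever tip (617,390). Scene view confirms that the right-hand post (the one nearer the clamp) is the tall one.

```bash
python3 - <<'E'
from h import *
f=arm.grab_frame("top");g=arm.grab_frame("scene")
T=dict(wheel=(338,329,.057),puck=(340,326,.081),tip=(383,441,.063),tall=(445,228,.08),short=(301,190,.042),piv=(517,357,.047),ctip=(617,391,.047),c1=(203,162,.02),c2=(515,207,.02),c3=(475,520,.02),c4=(153,470,.02))
S=dict(wheel=(375,205,.057),puck=(373,182,.081),tip=(329,106,.063),tall=(249,267,.08),short=(419,337,.042),piv=(176,185,.047),ctip=(73,158,.047))
P={};Q={}
for k,(u,v,z) in T.items():P[k]=atz(f,(220+u/3.3,90+v/3.3),z)
for k,(u,v,z) in S.items():Q[k]=atz(g,(210+u/3.5,140+v/3.5),z)
w=P["wheel"];q=Q["wheel"]
for k in P:
  d=P[k]-w;s=""
  if k in Q: e=Q[k]-q;s=(np.round(Q[k],3),round(float(np.hypot(*e[:2])),3),round(float(np.degrees(np.arctan2(e[1],e[0]))),1))
  print(k,np.round(P[k],3),round(float(np.hypot(*d[:2])),3),round(float(np.degrees(np.arctan2(d[1],d[0]))),1),s)
print("centre of corners",(P["c1"]+P["c2"]+P["c3"]+P["c4"])/4)
for a,b in(("c1","c2"),("c4","c3"),("c4","c1"),("c3","c2")):
  d=P[b]-P[a];print(np.hypot(*d[:2]),np.degrees(np.arctan2(d[1],d[0])))
E
```

```text
wheel [ 0.564 -0.012  0.057] 0.0 0.0 (array([ 0.572, -0.008,  0.057]), 0.0, 0.0)
puck [ 0.563 -0.013  0.081] 0.002 -126.5 (array([ 0.568, -0.01 ,  0.081]), 0.004, -152.9)
tip [ 0.463 -0.052  0.063] 0.109 -158.4 (array([ 0.467, -0.048,  0.063]), 0.112, -159.5)
tall [ 0.652 -0.107  0.08 ] 0.129 -47.1 (array([ 0.654, -0.104,  0.08 ]), 0.126, -49.2)
short [0.697 0.022 0.042] 0.137 14.5 (array([0.691, 0.025, 0.042]), 0.124, 15.9)
piv [ 0.541 -0.174  0.047] 0.164 -98.2 (array([ 0.543, -0.172,  0.047]), 0.166, -100.0)
ctip [ 0.51  -0.264  0.047] 0.258 -102.1 (array([ 0.514, -0.26 ,  0.047]), 0.258, -103.0)
c1 [0.73  0.116 0.02 ] 0.209 37.7 
c2 [ 0.687 -0.179  0.02 ] 0.208 -53.7 
c3 [ 0.395 -0.138  0.02 ] 0.211 -143.5 
c4 [0.439 0.157 0.02 ] 0.21 126.7 
centre of corners [ 0.56265901 -0.01114162  0.02      ]
0.29838245684843545 -98.19676526291964
0.2974925455075438 -98.49933929011362
0.2940320759981948 -7.941367760069678
0.29560047336442763 -8.116017838147124
```

>>> jog_arm:
  steps:
    - [[0,0,-0.1],-0.2]
    - [[0,0,-0.1],-0.4]
    - [[0,0,-0.1],-0.6]
    - [[0,0,-0.1],-0.81]
    - [[0,0,-0.1],-0.81]
    - [[0,0,-0.1],-0.81]
    - [[0,0,-0.1],-0.81]
    - [[0,0,-0.1],-0.81]
    - [[0,0,-0.1],-0.81]
    - [[0,0,-0.1],-0.81]
  grip: -1

```text
time_s: 2.7
ee_pos: [0.2171, 0.5053, 0.2683]
tool_rot: [-0.0, 0.001, 1.0, 0.0]
force: [-0.3, -0.4, -0.2]
opening: 0.0
gripper_force: 0.0
```

>>> jog_arm:
  steps:
    - [[0,-0.05,0],0]
    - [[0,-0.2,0],0]
    - [[0,-0.4,0],0]
    - [[0,-0.6,0],0]
    - [[-0.1,-0.8,0],0]
    - [[-0.2,-1,0],0]
    - [[-0.4,-1,0],0]
    - [[-0.6,-1,0],0]
    - [[-0.8,-1,0],0]
    - [[-1,-1,0],0]

```text
time_s: 3.7
ee_pos: [0.368, 0.3545, 0.2685]
tool_rot: [0.0, 0.001, 1.0, 0.0]
force: [0.1, 0.5, 0.1]
opening: 0.0002
gripper_force: 0.0
```

>>> jog_arm:
  steps:
    - [[0,-0.2,0],0]
    - [[0,-0.4,0],0]
    - [[0,-0.6,0],0]
    - [[0,-0.8,0],0]
    - [[-0.1,-1,0],0]
    - [[-0.2,-1,0],0]
    - [[-0.3,-1,0],0]
    - [[-0.4,-1,0],0]
    - [[-0.5,-1,0],0]
    - [[-0.6,-1,0],0]

```text
time_s: 4.7
ee_pos: [0.4572, 0.2047, 0.2684]
tool_rot: [0.0, 0.001, 1.0, 0.0]
force: [-0.1, 0.1, -0.1]
opening: 0.0001
gripper_force: 0.0
```

>>> jog_arm:
  steps:
    - [[0,-0.1,0],0]
    - [[0,-0.2,0],0]
    - [[0,-0.3,0],0]
    - [[0,-0.4,0],0]
    - [[0,-0.55,0],0]
    - [[0,-0.7,0],0]
    - [[0,-0.8,0],0]
    - [[0,-0.9,0],0]
    - [[0,-1,0],0]
    - [[0,-1,0],0]

```text
time_s: 5.7
ee_pos: [0.4563, 0.0532, 0.2687]
tool_rot: [0.0, 0.002, 1.0, -0.0]
force: [-0.1, 0.5, -0.2]
opening: 0.0001
gripper_force: 0.0
```

```bash
python3 - <<'E'
from h import *
f=arm.grab_frame("wrist");s=arm.read_state();print(s["ee_pos"],s["tool_rot"],s["joints"],s["time_s"])
cv2.imwrite("pics/w1.png",cv2.resize(cv2.cvtColor(f["color"],cv2.COLOR_RGB2BGR),(800,500)))
E=np.array(f["extrinsics"]);print(-E[:3,:3].T@E[:3,3],f["fx"])
for n,p in dict(c=(.563,-.011,.057),tip=(.462,-.052,.054),tall=(.652,-.107,.08)).items():print(n,proj(f,p)*1.25)
E
```

```text
[0.45637509 0.05401103 0.26863776] [3.64333506e-04 1.39806472e-03 9.99998953e-01 8.56096245e-05] [ 1.17752230e-01 -1.22398199e-01 -3.74380663e-04  1.69207629e+00
  8.33896928e-05  1.20548391e-01] 5.75
[0.37884985 0.05369262 0.38956424] 312.473159211873
c [337.96478821 327.94503094]
tip [285.83507347 224.42897497]
tall [240.11115426 421.70921697]
```

View pics/w1.png

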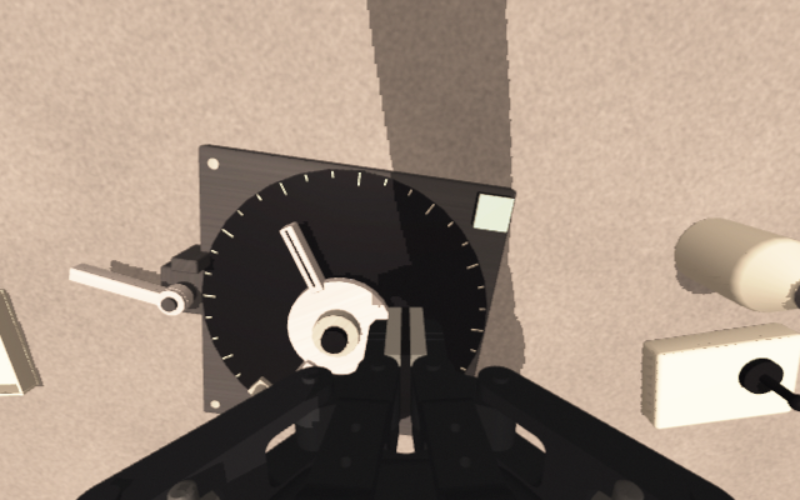

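The picture agrees with the measurement: pointer tip at (288,226) predicted (286,224), puck centred, pivot (173,298).

>>> jog_arm:
  steps:
    - [[-0.02,-0.05,0.05],0.1]
    - [[-0.04,-0.1,0.1],0.2]
    - [[-0.06,-0.15,0.2],0.3]
    - [[-0.08,-0.2,0.25],0.4]
    - [[-0.1,-0.25,0.3],0.5]
    - [[-0.12,-0.3,0.4],0.6]
    - [[-0.14,-0.35,0.45],0.7]
    - [[-0.14,-0.4,0.5],0.8]
    - [[-0.14,-0.43,0.55],0.9]
    - [[-0.14,-0.43,0.6],1]

```text
time_s: 6.75
ee_pos: [0.4775, -0.0095, 0.178]
tool_rot: [0.0, 0.249, 0.969, 0.0]
force: [-0.1, 0.8, -0.3]
opening: 0.0003
gripper_force: 0.0
```

>>> jog_arm:
  steps:
    - [[0,0,0.05],0.1]
    - [[0,0,0.1],0.2]
    - [[0,0,0.15],0.3]
    - [[0,0,0.2],0.4]
    - [[0,0,0.25],0.5]
    - [[0,0,0.3],0.6]
    - [[0,0,0.35],0.7]
    - [[0,0,0.4],0.8]
    - [[0,0,0.4],0.9]
    - [[0,0,0.4],1]

```text
time_s: 7.75
ee_pos: [0.4774, -0.009, 0.1181]
tool_rot: [-0.0, 0.481, 0.877, 0.0]
force: [-0.1, -0.1, 0.5]
opening: 0.0002
gripper_force: 0.0
```

>>> jog_arm:
  steps:
    - [[0,0,0],0.15]
    - [[0,0,0],0.3]
    - [[0,0,0],0.37]
    - [[0,0,0.06],0.37]
    - [[0,0,0.12],0.37]
    - [[0,0,0.18],0.37]
    - [[0,0,0.24],0.37]
    - [[0,0,0.3],0.37]
    - [[0,0,0.38],0.37]
    - [[0,0,0.38],0.37]

```text
time_s: 8.75
ee_pos: [0.4767, -0.0094, 0.0593]
tool_rot: [-0.001, 0.559, 0.829, -0.001]
force: [-0.4, 0.2, -0.5]
opening: -0.0004
gripper_force: 0.0
```

```bash
cat > plan.py <<'E'
from h import *
from scipy.spatial.transform import Rotation as Ro
def R():
    q=arm.read_state()["tool_rot"];return Ro.from_quat([q[1],q[2],q[3],q[0]]).as_matrix()
def arc(C,r,off,a0,a1,sgn,n=10):
    """rows: finger behind an arm; arm angle a0->a1 deg; finger centre at r along arm, off on the trailing side"""
    s=arm.read_state();M=R();p=np.array(s["ee_pos"])
    for a in np.linspace(a0,a1,n+1)[1:]:
        t=np.radians(a);u=np.array([np.cos(t),np.sin(t)]);v=sgn*np.array([u[1],-u[0]])
        d=np.r_[np.array(C)+r*u+off*v-p[:2],0]
        print(np.round(M.T@d/.15,2).tolist(),round(-np.radians(a-a0)/.5,2))
E
python3 - <<'E'
from plan import *
f=arm.grab_frame("wrist");save(f,"w2.png");s=arm.read_state();print(s["ee_pos"],s["joints"],s["force"],s["time_s"])
print(R().round(3))
print([ (b["point"],b["p"]) for b in arm.boxes_of("pointer_tip","wrist")],proj(f,(.462,-.052,.063)))
C=np.array([.563,-.011]);d=np.array(s["ee_pos"])[:2]-C;t=np.radians(-158.5);u=np.array([np.cos(t),np.sin(t)])
print("r,off",d@u,d@[u[1],-u[0]])
E
```

```text
[ 0.47711547 -0.00939793  0.06028767] [-1.96905383e-02 -7.16643588e-02 -3.57085420e-01  1.28706179e+00
 -7.81315700e-06  1.16613880e+00] [-0.78903924 -0.40423333  0.18688738] 8.8
[[-0.376  0.927 -0.002]
 [ 0.927  0.376  0.   ]
 [ 0.001 -0.002 -1.   ]]
[([540.5, 279.1], 0.56)] [258.20512638 352.38433677]
r,off 0.07932131609483316 0.03296738013720521
```

View pics/w2.png

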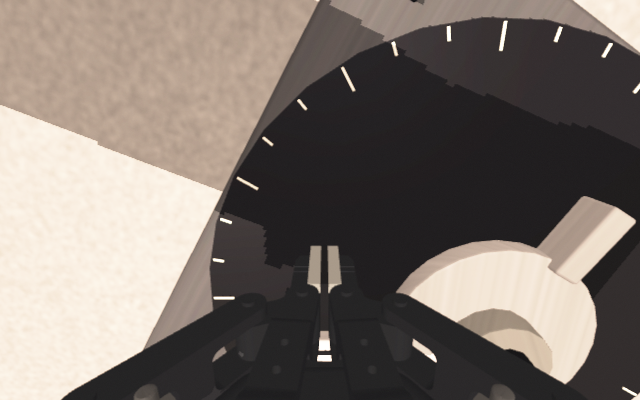

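The shut fingertips are on the dial side behind the pointer, with a short arm visible at right (600,235) and nothing touching. Planning the sweep.

```bash
cat >> plan.py <<'E'
def rows(C,r,seq,face,M,p):
    """seq: list of (arm deg, off); face: current deg of arm to which finger is aligned. Positive sense +1"""
    out=[]
    for a,off in seq:
        t=np.radians(a);u=np.array([np.cos(t),np.sin(t)]);v=np.array([u[1],-u[0]])*S
        d=np.r_[np.array(C)+r*u+off*v-p[:2],0]
        out.append([np.round(M.T@d/.15,2).tolist(),round(float(-np.radians(a-face)/.5),2)])
    t=np.radians(seq[-1][0]-face)
    Z=Ro.from_euler('z',t).as_matrix()
    return out,Z@M,np.r_[np.array(C)+r*u+off*v,p[2]]
S=1
E
python3 - <<'E'
from plan import *
C=[.563,-.011];M=R();p=np.array(arm.read_state()["ee_pos"]);r=.080;o=.017
seqs=[[(-158.5,x) for x in(.029,.025,.021,.018)]+[(a,o) for a in(-157,-155,-153,-151,-149,-146)]]
for a0,a1 in((-146,-119),(-119,-91),(-91,-65)):seqs.append([(a,o) for a in np.linspace(a0,a1,11)[1:]])
face=-158.5
for s in seqs:
    out,M,p=rows(C,r,s,face,M,p);face=s[-1][0];print(out)
E
```

```text
[[[-0.03, -0.01, -0.0], -0.0], [[-0.05, -0.01, -0.0], -0.0], [[-0.08, -0.01, -0.0], -0.0], [[-0.1, -0.01, -0.0], -0.0], [[-0.12, -0.01, -0.0], -0.05], [[-0.14, -0.01, -0.0], -0.12], [[-0.16, -0.02, -0.0], -0.19], [[-0.18, -0.02, -0.0], -0.26], [[-0.19, -0.02, -0.0], -0.33], [[-0.22, -0.02, -0.0], -0.44]]
[[[-0.03, -0.0, -0.0], -0.09], [[-0.05, -0.01, -0.0], -0.19], [[-0.08, -0.01, -0.0], -0.28], [[-0.1, -0.01, -0.0], -0.38], [[-0.13, -0.01, -0.0], -0.47], [[-0.15, -0.01, -0.0], -0.57], [[-0.18, -0.01, -0.0], -0.66], [[-0.2, -0.01, -0.0], -0.75], [[-0.23, -0.0, -0.0], -0.85], [[-0.25, 0.0, -0.0], -0.94]]
[[[-0.03, -0.01, -0.0], -0.1], [[-0.05, -0.01, -0.0], -0.2], [[-0.08, -0.01, -0.0], -0.29], [[-0.11, -0.01, -0.0], -0.39], [[-0.13, -0.01, -0.0], -0.49], [[-0.16, -0.01, -0.0], -0.59], [[-0.19, -0.01, -0.0], -0.68], [[-0.21, -0.01, -0.0], -0.78], [[-0.24, 0.0, -0.0], -0.88], [[-0.26, 0.01, -0.0], -0.98]]
[[[-0.02, -0.0, -0.0], -0.09], [[-0.05, -0.01, -0.0], -0.18], [[-0.07, -0.01, -0.0], -0.27], [[-0.1, -0.01, -0.0], -0.36], [[-0.12, -0.01, -0.0], -0.45], [[-0.15, -0.01, -0.0], -0.54], [[-0.17, -0.01, -0.0], -0.64], [[-0.2, -0.01, -0.0], -0.73], [[-0.22, -0.0, -0.0], -0.82], [[-0.25, 0.0, -0.0], -0.91]]
```

>>> jog_arm:
  steps:
    - [[-0.03,-0.01,0],0]
    - [[-0.05,-0.01,0],0]
    - [[-0.08,-0.01,0],0]
    - [[-0.1,-0.01,0],0]
    - [[-0.12,-0.01,0],-0.05]
    - [[-0.14,-0.01,0],-0.12]
    - [[-0.16,-0.02,0],-0.19]
    - [[-0.18,-0.02,0],-0.26]
    - [[-0.19,-0.02,0],-0.33]
    - [[-0.22,-0.02,0],-0.44]

```text
time_s: 9.85
ee_pos: [0.4872, -0.0412, 0.0613]
tool_rot: [-0.0, 0.464, 0.886, -0.0]
force: [-1.8, 0.6, 0.1]
opening: -0.0002
gripper_force: 0.5
```

```bash
python3 - <<'E'
from plan import *
f=arm.grab_frame("scene");s=arm.read_state();print(s["force"],s["wrist_torque"])
a=cv2.cvtColor(f["color"],cv2.COLOR_RGB2BGR)[140:300,210:420]
cv2.imwrite("pics/s2.png",cv2.resize(a,None,fx=3.5,fy=3.5,interpolation=cv2.INTER_CUBIC))
E
```

```text
[-1.41620861 -1.43244501 -0.8936043 ] [ 0.00629638  0.07231308 -0.0486441 ]
```

View pics/s2.png

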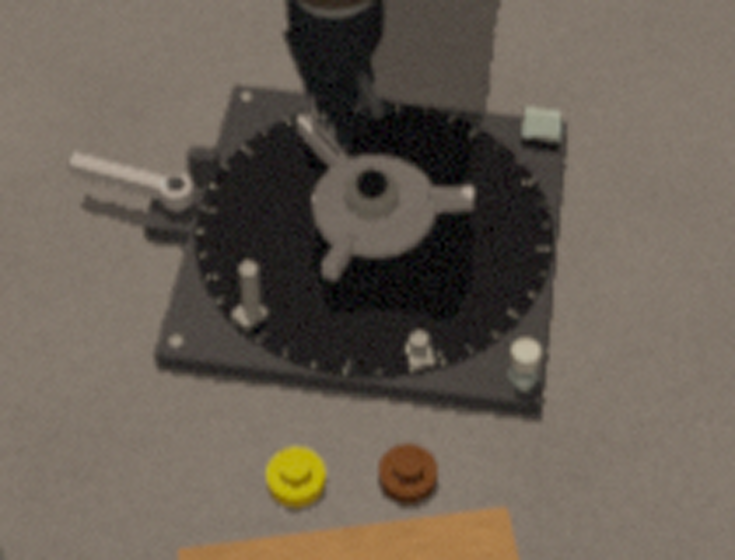

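The pointer has begun to turn the right way (tip now at (305,120)), puck still central. Continue.

>>> jog_arm:
  steps:
    - [[-0.03,0,0],-0.09]
    - [[-0.05,-0.01,0],-0.19]
    - [[-0.08,-0.01,0],-0.28]
    - [[-0.1,-0.01,0],-0.38]
    - [[-0.13,-0.01,0],-0.47]
    - [[-0.15,-0.01,0],-0.57]
    - [[-0.18,-0.01,0],-0.66]
    - [[-0.2,-0.01,0],-0.75]
    - [[-0.23,0,0],-0.85]
    - [[-0.25,0,0],-0.94]

```text
time_s: 10.9
ee_pos: [0.5088, -0.0721, 0.0612]
tool_rot: [-0.0, 0.245, 0.97, 0.0]
force: [-1.4, 0.7, -0.6]
opening: 0.0004
gripper_force: 0.4
```

>>> jog_arm:
  steps:
    - [[-0.03,-0.01,0],-0.1]
    - [[-0.05,-0.01,0],-0.2]
    - [[-0.08,-0.01,0],-0.29]
    - [[-0.11,-0.01,0],-0.39]
    - [[-0.13,-0.01,0],-0.49]
    - [[-0.16,-0.01,0],-0.59]
    - [[-0.19,-0.01,0],-0.68]
    - [[-0.21,-0.01,0],-0.78]
    - [[-0.24,0,0],-0.88]
    - [[-0.26,0.01,0],-0.98]

```text
time_s: 11.9
ee_pos: [0.5437, -0.0895, 0.0612]
tool_rot: [-0.0, 0.003, 1.0, -0.0]
force: [-1.4, -1.2, -0.1]
opening: 0.0001
gripper_force: 0.5
```

>>> jog_arm:
  steps:
    - [[-0.02,0,0],-0.09]
    - [[-0.05,-0.01,0],-0.18]
    - [[-0.07,-0.01,0],-0.27]
    - [[-0.1,-0.01,0],-0.36]
    - [[-0.12,-0.01,0],-0.45]
    - [[-0.15,-0.01,0],-0.54]
    - [[-0.17,-0.01,0],-0.64]
    - [[-0.2,-0.01,0],-0.73]
    - [[-0.22,0,0],-0.82]
    - [[-0.25,0,0],-0.91]

```text
time_s: 12.9
ee_pos: [0.5811, -0.0895, 0.0611]
tool_rot: [-0.0, -0.223, 0.975, 0.0]
force: [-1.1, 0.9, -0.2]
opening: 0.0004
gripper_force: 0.5
```

```bash
python3 - <<'E'
from plan import *
f=arm.grab_frame("wrist");s=arm.read_state();print(s["ee_pos"],s["force"],s["time_s"])
M=R();print("face",np.degrees(np.arctan2(-M[1,1],-M[0,1])))
save(f,"w3.png")
print(proj(f,(.652,-.106,.08)),proj(f,(.563,-.011,.057)))
E
```

```text
[ 0.58169099 -0.08949493  0.06114347] [0.20326195 0.23446844 0.86184432] 12.95
face -64.07204833890832
[221.03127607 418.89044617] [490.06592495 311.36869786]
```

View pics/w3.png

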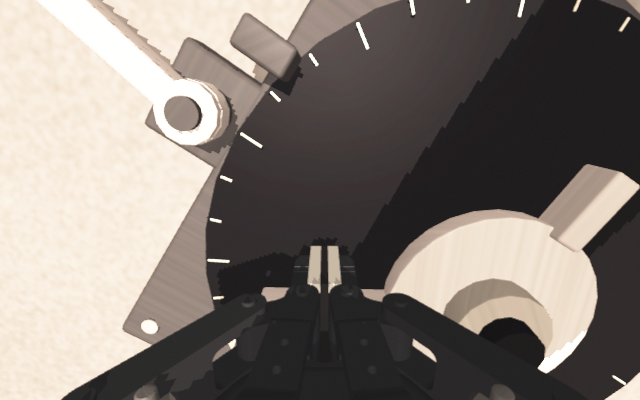

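Pointer is hidden behind the finger but near −64°; wheel and puck fine. Push ~12° more, then lift over the pointer to look from close by.

>>> jog_arm:
  steps:
    - [[-0.02,0,0],-0.06]
    - [[-0.035,0,0],-0.12]
    - [[-0.05,-0.01,0],-0.18]
    - [[-0.07,-0.01,0],-0.25]
    - [[-0.085,-0.01,0],-0.31]
    - [[-0.1,-0.01,0],-0.37]
    - [[-0.115,-0.01,0],-0.42]
    - [[-0.115,-0.01,0],-0.42]
    - [[-0.09,-0.01,0],-0.42]
    - [[-0.06,-0.01,0],-0.42]

```text
time_s: 13.95
ee_pos: [0.5896, -0.0868, 0.0612]
tool_rot: [-0.0, -0.324, 0.946, 0.0]
force: [-0.2, -0.4, 0.5]
opening: 0.0
gripper_force: 0.0
```

>>> jog_arm:
  steps:
    - [[0,0,-0.1],0]
    - [[0,0,-0.25],0]
    - [[0,0,-0.4],0]
    - [[0,0,-0.55],0]
    - [[-0.1,0,-0.7],0]
    - [[-0.25,0,-0.8],0]
    - [[-0.4,0,-0.8],0]
    - [[-0.5,0,-0.8],0]
    - [[-0.6,0,-0.8],0]
    - [[-0.6,0,-0.8],0]

```text
time_s: 14.95
ee_pos: [0.6619, -0.0307, 0.182]
tool_rot: [0.0, -0.324, 0.946, -0.0]
force: [0.2, 0.2, -0.6]
opening: -0.0004
gripper_force: 0.0
```

```bash
python3 - <<'E'
from plan import *
f=arm.grab_frame("wrist");s=arm.read_state();print(s["ee_pos"],s["force"],s["time_s"])
M=R();print("face",np.degrees(np.arctan2(-M[1,1],-M[0,1])))
cv2.imwrite("pics/w4.png",cv2.resize(cv2.cvtColor(f["color"],cv2.COLOR_RGB2BGR),(800,500),interpolation=cv2.INTER_CUBIC))
print(proj(f,(.652,-.106,.08))*1.25,proj(f,(.563,-.011,.057))*1.25)
E
```

```text
[ 0.6612268  -0.03136113  0.18195362] [-0.43479058 -0.26567367  0.02771338] 15.0
face -52.18991379222395
[310.82792416 169.34839017] [531.1695797  145.30856019]
```

View pics/w4.png

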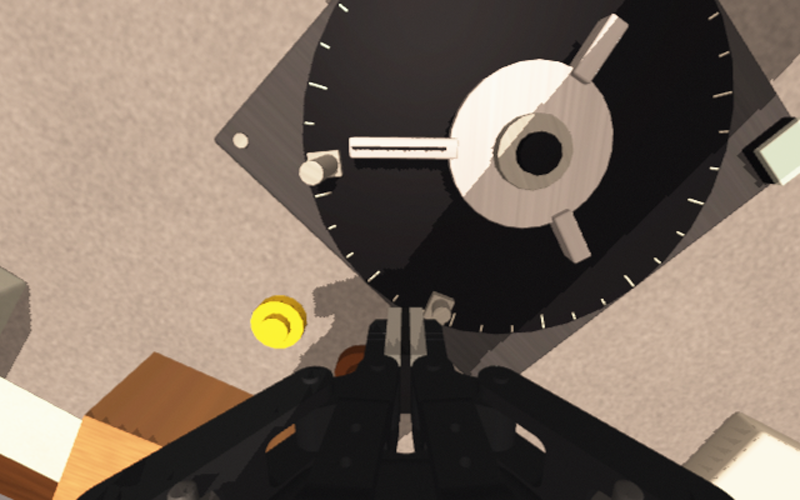

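Excellent view: pointer line (355,148)–(447,149), post top (312,173), disc centre about (531,143). Measure by pixels.

```bash
python3 - <<'E'
from plan import *
f=arm.grab_frame("wrist")
def w(u,v,z):return atz(f,(u/1.25,v/1.25),z)[:2]
ang=lambda d:round(float(np.degrees(np.arctan2(d[1],d[0]))),2)
g=cv2.cvtColor(f["color"],cv2.COLOR_RGB2GRAY)
# dark line on pointer: darkest row near 118 in native px
xs=np.arange(290,354,4);ys=[]
for x in xs:
    c=g[113:125,x].astype(float);wt=np.clip(150-c[1:-1],0,None);ys.append((wt*np.arange(114,124)).sum()/max(wt.sum(),1e-6))
ys=np.array(ys);print(ys.round(1))
k=np.polyfit(xs,ys,1);A=w(290*1.25,np.polyval(k,290)*1.25,.063);B=w(354*1.25,np.polyval(k,354)*1.25,.063)
print("line dir",ang(A-B))
tip=w(349,148,.063);post=w(312,173,.08);C=w(531,143,.057)
print(C,tip,post,"r",np.hypot(*(tip-C)),np.hypot(*(post-C)),"ang tip,post",ang(tip-C),ang(post-C))
C0=np.array([.563,-.011])
print("with C0",np.hypot(*(tip-C0)),np.hypot(*(post-C0)),ang(tip-C0),ang(post-C0))
# centre from line and tip
u=(A-B)/np.hypot(*(A-B));Cl=tip-.11*u;print("C from line",Cl,np.hypot(*(post-Cl)),ang(post-Cl))
cs=cv2.HoughCircles(g[:200],cv2.HOUGH_GRADIENT,1,40,param1=100,param2=25,minRadius=5,maxRadius=12);print(cs[0][:4] if cs is not None else None)
E
```

```text
[119.5 119.5 119.5 119.5 119.5 119.8 119.8 119.6 119.6 119.6 119.6 119.7
 119.7 119.9 119.8 119.8]
line dir -52.48
[ 0.56137154 -0.01264771] [ 0.63079719 -0.09775469] [ 0.65255446 -0.10500619] r 0.10983223083944782 0.12978602644906653 ang tip,post -50.79 -45.37
with C0 0.11010375014085305 0.12983514422402878 -51.99 -46.39
C from line [ 0.56380199 -0.01050996] 0.12964003163218607 -46.8
[[249.5 139.5   9.1]]
```

Both radii check out (0.110, 0.130). The pointer is 5.6° short of the post. Going back and pushing that much further.

>>> jog_arm:
  steps:
    - [[0.15,0,0],0]
    - [[0.3,0,0],0]
    - [[0.45,0,0],0]
    - [[0.6,0,0.05],0]
    - [[0.6,0,0.2],0]
    - [[0.6,0,0.35],0]
    - [[0.6,0,0.5],0]
    - [[0.6,0,0.65],0]
    - [[0.6,0,0.8],0]
    - [[0.6,0,0.8],0]

```text
time_s: 16.05
ee_pos: [0.5876, -0.0871, 0.0588]
tool_rot: [-0.002, -0.323, 0.946, 0.001]
force: [0.3, 0.7, -0.4]
opening: -0.0003
gripper_force: 0.0
```

>>> jog_arm:
  steps:
    - [[-0.02,0,0],-0.03]
    - [[-0.04,0,0],-0.06]
    - [[-0.06,-0.005,0],-0.1]
    - [[-0.08,-0.005,0],-0.15]
    - [[-0.09,-0.01,0],-0.17]
    - [[-0.1,-0.01,0],-0.195]
    - [[-0.108,-0.01,0],-0.195]
    - [[-0.108,-0.01,0],-0.195]
    - [[-0.08,-0.01,0],-0.195]
    - [[-0.05,-0.01,0],-0.195]

```text
time_s: 17.05
ee_pos: [0.5964, -0.0835, 0.0611]
tool_rot: [-0.0, -0.369, 0.929, 0.0]
force: [-0.5, -0.1, 0.5]
opening: -0.0
gripper_force: 0.0
```

>>> jog_arm:
  steps:
    - [[0,0,-0.1],0]
    - [[0,0,-0.25],0]
    - [[0,0,-0.4],0]
    - [[0,0,-0.55],0]
    - [[-0.1,0,-0.7],0]
    - [[-0.25,0,-0.8],0]
    - [[-0.4,0,-0.8],0]
    - [[-0.5,0,-0.8],0]
    - [[-0.6,0,-0.8],0]
    - [[-0.6,0,-0.8],0]

```text
time_s: 18.05
ee_pos: [0.663, -0.0206, 0.182]
tool_rot: [0.0, -0.37, 0.929, -0.0]
force: [-0.0, -0.3, -0.1]
opening: -0.0
gripper_force: 0.0
```

```bash
python3 - <<'E'
from plan import *
f=arm.grab_frame("wrist");s=arm.read_state();print(s["ee_pos"],s["force"],s["time_s"])
a=cv2.cvtColor(f["color"],cv2.COLOR_RGB2BGR)[60:190,220:520]
cv2.imwrite("pics/w5.png",cv2.resize(a,None,fx=2.6,fy=2.6,interpolation=cv2.INTER_CUBIC))
E
```

```text
[ 0.66237107 -0.02126694  0.18195462] [ 0.24209472 -0.42311471  0.42908026] 18.1
```

View pics/w5.png

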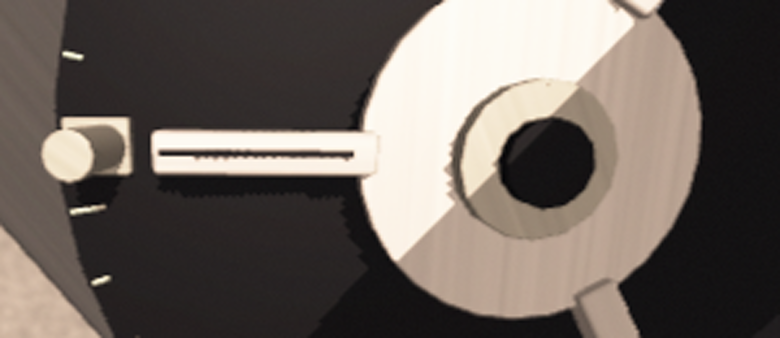

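Pointer: end middle (152,153), line to (370,154); post top centre (68,156), foot centre (97,146); disc centre about (530,150). Looks aligned; check numerically.

```bash
python3 - <<'E'
from plan import *
f=arm.grab_frame("wrist")
def w(u,v,z):return atz(f,(220+u/2.6,60+v/2.6),z)[:2]
ang=lambda d:round(float(np.degrees(np.arctan2(d[1],d[0]))),2)
tip=w(152,152,.063);B=w(370,153.5,.063);post=w(68,156,.08);foot=w(97,145.5,.028)
d=ang(tip-B);u=(tip-B)/np.hypot(*(tip-B));C=tip-.11*u
print("line",d,"C",C,"post",post,np.hypot(*(post-C)),ang(post-C),"foot",np.hypot(*(foot-C)),ang(foot-C))
for C in([.563,-.011],[.562,-.0115],[.5638,-.0105]):print(ang(tip-C),ang(post-C),ang(foot-C))
# clamp from top + scene, refined
C=np.array([.563,-.011]);y=np.radians(-8.2);st=lambda x,yy:C+[x*np.cos(y)-yy*np.sin(y),x*np.sin(y)+yy*np.cos(y)]
print("pivot",st(0,-.165))
E
```

```text
line -46.95 C [ 0.56389326 -0.01039851] post [ 0.65282032 -0.1052141 ] 0.12999237741213845 -46.84 foot 0.1328317133735913 -46.97
-46.4 -46.37 -46.51
-45.84 -45.9 -46.05
-46.88 -46.77 -46.91
pivot [ 0.53946623 -0.17431308]
```

Pointer and post agree to about 0.1°. Now the clamp: lever at about −108.7° world (clamp ≈ 0.18 rad), pivot (0.540, −0.174). Travelling over while turning.

>>> jog_arm:
  steps:
    - [[0.08,-0.03,0],0.1]
    - [[0.16,-0.06,0],0.2]
    - [[0.24,-0.09,0],0.3]
    - [[0.32,-0.12,0],0.4]
    - [[0.4,-0.15,0],0.5]
    - [[0.48,-0.18,0],0.6]
    - [[0.56,-0.21,0],0.7]
    - [[0.64,-0.24,0],0.8]
    - [[0.72,-0.27,0],0.9]
    - [[0.8,-0.3,0],1]

```text
time_s: 19.15
ee_pos: [0.6048, -0.1379, 0.182]
tool_rot: [0.0, -0.127, 0.992, -0.0]
force: [-0.4, 0.1, 0.5]
opening: 0.0003
gripper_force: 0.0
```

```bash
python3 - <<'E'
from plan import *
s=arm.read_state();M=R();p=np.array(s["ee_pos"]);print(p,s["joints"],s["time_s"])
print("y dir",np.degrees(np.arctan2(M[1,1],M[0,1])),"shift",M.T@(np.array([.5506,-.252,p[2]])-p)/.15)
E
```

```text
[ 0.60482013 -0.1378562   0.18201771] [-2.24055234e-01  2.41646206e-01  2.13380967e-01  1.54206842e+00
 -1.07450427e-04 -4.77858658e-01] 19.15
y dir 104.54186043069075 shift [ 5.40954795e-01 -6.45821025e-01  3.51725354e-06]
```

>>> jog_arm:
  steps:
    - [[0.06,-0.07,0],0.1]
    - [[0.12,-0.14,0],0.2]
    - [[0.18,-0.21,0],0.3]
    - [[0.24,-0.28,0],0.4]
    - [[0.3,-0.35,0],0.5]
    - [[0.36,-0.42,0],0.6]
    - [[0.42,-0.49,0],0.7]
    - [[0.48,-0.56,0],0.8]
    - [[0.54,-0.65,0],0.9]
    - [[0.54,-0.65,0],1]

```text
time_s: 20.15
ee_pos: [0.5515, -0.2538, 0.1812]
tool_rot: [-0.0, 0.124, 0.992, -0.0]
force: [-0.5, -1.0, 0.5]
opening: -0.0001
gripper_force: 0.0
```

```bash
python3 - <<'E'
from plan import *
f=arm.grab_frame("wrist")
s=arm.read_state();M=R();p=np.array(s["ee_pos"]);print(p,s["joints"],s["time_s"])
print("y dir",np.degrees(np.arctan2(M[1,1],M[0,1])),"shift",M.T@(np.array([.5506,-.252,p[2]])-p)/.15)
cv2.imwrite("pics/w6.png",cv2.resize(cv2.cvtColor(f["color"],cv2.COLOR_RGB2BGR),(800,500)))
print(proj(f,(.540,-.1745,.047))*1.25,proj(f,(.5095,-.2645,.047))*1.25)
E
```

```text
[ 0.55169964 -0.25315167  0.18123394] [-4.30155107e-01  2.09224166e-01  1.73592583e-01  1.53517533e+00
 -9.34351543e-05 -1.78555059e-01] 20.2
y dir 75.58437921354655 shift [ 9.01150804e-03  5.61098800e-03 -2.61913473e-07]
[516.93539471 200.17549532] [372.79464552 188.8704363 ]
```

View pics/w6.png

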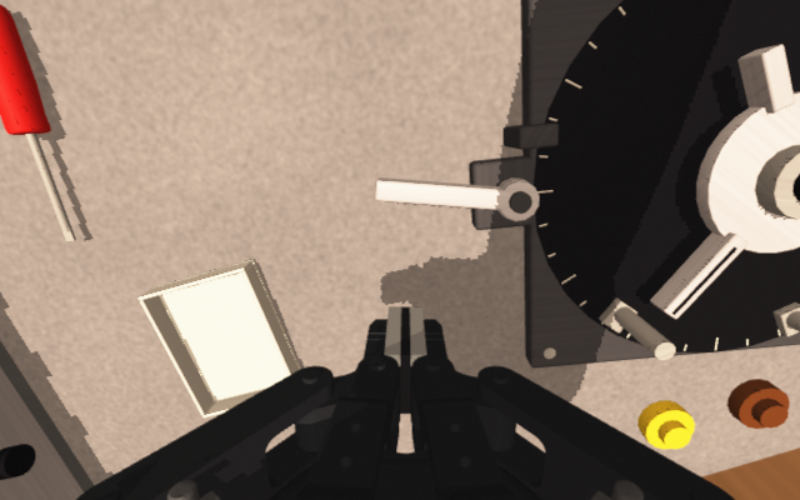

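Prediction matches: pivot at (518,200), lever tip (377,190); free bench below the fingers. Descend behind the lever.

>>> jog_arm:
  steps:
    - [[0,0,0.1],0.15]
    - [[0,0,0.2],0.15]
    - [[0,0,0.3],0.15]
    - [[0,0,0.4],0.15]
    - [[0,0,0.5],0.15]
    - [[0,0,0.6],0.15]
    - [[0,0,0.7],0.15]
    - [[0,0,0.8],0.15]
    - [[0,0,0.86],0.15]
    - [[0,0,0.86],0.15]

```text
time_s: 21.2
ee_pos: [0.5515, -0.2513, 0.0506]
tool_rot: [-0.001, 0.158, 0.987, 0.0]
force: [-0.5, 0.1, 0.5]
opening: -0.0
gripper_force: 0.0
```

```bash
python3 - <<'E'
import plan
from plan import *
plan.S=-1
C=[.540,-.1745];M=R();p=np.array(arm.read_state()["ee_pos"]);r=.070;o=.018
print(p)
face=-108.7
seqs=[[(face,x) for x in(.031,.027,.023,.019)]+[(a,o) for a in(-110.5,-112.5,-114.5,-116.5,-118.5,-121)]]
for a0,a1 in((-121,-146),(-146,-171)):seqs.append([(a,o) for a in np.linspace(a0,a1,11)[1:]])
seqs.append([(a,o) for a in np.linspace(-171,-182,11)[1:]])
for s in seqs:
    out,M,p=rows(C,r,s,face,M,p);face=s[-1][0];print(out)
E
```

```text
[ 0.55154452 -0.25126675  0.05055812]
[[[0.03, -0.01, 0.0], -0.0], [[0.06, -0.01, 0.0], -0.0], [[0.08, -0.01, 0.0], -0.0], [[0.11, -0.01, 0.0], -0.0], [[0.13, -0.01, 0.0], 0.06], [[0.15, -0.01, 0.0], 0.13], [[0.16, -0.01, 0.0], 0.2], [[0.18, -0.02, 0.0], 0.27], [[0.2, -0.02, 0.0], 0.34], [[0.22, -0.02, 0.0], 0.43]]
[[[0.02, -0.0, 0.0], 0.09], [[0.04, -0.01, 0.0], 0.17], [[0.06, -0.01, 0.0], 0.26], [[0.08, -0.01, 0.0], 0.35], [[0.1, -0.01, 0.0], 0.44], [[0.12, -0.01, 0.0], 0.52], [[0.15, -0.01, 0.0], 0.61], [[0.17, -0.01, 0.0], 0.7], [[0.19, -0.01, 0.0], 0.79], [[0.21, -0.01, 0.0], 0.87]]
[[[0.02, -0.0, 0.0], 0.09], [[0.04, -0.01, 0.0], 0.17], [[0.06, -0.01, 0.0], 0.26], [[0.08, -0.01, 0.0], 0.35], [[0.1, -0.01, 0.0], 0.44], [[0.12, -0.01, 0.0], 0.52], [[0.15, -0.01, 0.0], 0.61], [[0.17, -0.01, 0.0], 0.7], [[0.19, -0.01, 0.0], 0.79], [[0.21, -0.01, 0.0], 0.87]]
[[[0.01, -0.0, 0.0], 0.04], [[0.02, -0.0, 0.0], 0.08], [[0.03, -0.01, 0.0], 0.12], [[0.04, -0.01, 0.0], 0.15], [[0.05, -0.01, 0.0], 0.19], [[0.05, -0.01, 0.0], 0.23], [[0.06, -0.01, 0.0], 0.27], [[0.07, -0.01, 0.0], 0.31], [[0.08, -0.01, 0.0], 0.35], [[0.09, -0.01, 0.0], 0.38]]
```

>>> jog_arm:
  steps:
    - [[0.03,-0.01,0],0]
    - [[0.06,-0.01,0],0]
    - [[0.08,-0.01,0],0]
    - [[0.11,-0.01,0],0]
    - [[0.13,-0.01,0],0.06]
    - [[0.15,-0.01,0],0.13]
    - [[0.16,-0.01,0],0.2]
    - [[0.18,-0.02,0],0.27]
    - [[0.2,-0.02,0],0.34]
    - [[0.22,-0.02,0],0.43]

```text
time_s: 22.2
ee_pos: [0.5199, -0.2443, 0.0526]
tool_rot: [0.0, 0.265, 0.964, -0.0]
force: [1.0, -0.4, 0.1]
opening: 0.0001
gripper_force: 0.5
```

>>> jog_arm:
  steps:
    - [[0.02,0,0],0.09]
    - [[0.04,-0.01,0],0.17]
    - [[0.06,-0.01,0],0.26]
    - [[0.08,-0.01,0],0.35]
    - [[0.1,-0.01,0],0.44]
    - [[0.12,-0.01,0],0.52]
    - [[0.15,-0.01,0],0.61]
    - [[0.17,-0.01,0],0.7]
    - [[0.19,-0.01,0],0.79]
    - [[0.21,-0.01,0],0.87]

```text
time_s: 23.2
ee_pos: [0.4921, -0.2294, 0.0526]
tool_rot: [0.0, 0.467, 0.884, 0.0]
force: [0.8, -0.7, 0.3]
opening: -0.0
gripper_force: 0.4
```

>>> jog_arm:
  steps:
    - [[0.02,0,0],0.09]
    - [[0.04,-0.01,0],0.17]
    - [[0.06,-0.01,0],0.26]
    - [[0.08,-0.01,0],0.35]
    - [[0.1,-0.01,0],0.44]
    - [[0.12,-0.01,0],0.52]
    - [[0.14,-0.01,0],0.61]
    - [[0.16,-0.01,0],0.7]
    - [[0.17,-0.01,0],0.75]
    - [[0.17,-0.01,0],0.75]

```text
time_s: 24.2
ee_pos: [0.4763, -0.2092, 0.0525]
tool_rot: [0.0, 0.623, 0.783, -0.0]
force: [-0.1, -1.6, 1.2]
opening: -0.0004
gripper_force: 0.2
```

>>> jog_arm:
  steps:
    - [[0.01,0,0],0.04]
    - [[0.02,0,0],0.08]
    - [[0.03,-0.01,0],0.12]
    - [[0.04,-0.01,0],0.15]
    - [[0.05,-0.01,0],0.19]
    - [[0.06,-0.01,0],0.23]
    - [[0.07,-0.01,0],0.27]
    - [[0.08,-0.01,0],0.31]
    - [[0.09,-0.01,0],0.35]
    - [[0.09,-0.01,0],0.38]

```text
time_s: 25.2
ee_pos: [0.4718, -0.1962, 0.0523]
tool_rot: [-0.0, 0.694, 0.72, 0.0]
force: [-1.1, -0.5, -0.1]
opening: -0.0002
gripper_force: 0.4
```

>>> jog_arm:
  steps:
    - [[0.003,0,0],0]
    - [[0.006,0,0],0]
    - [[0.009,0,0],0]
    - [[0.012,0,0],0]
    - [[0.015,0,0],0]
    - [[0.018,0,0],0]
    - [[0.021,0,0],0]
    - [[0.024,0,0],0]
    - [[0.027,0,0],0]
    - [[0.027,0,0],0]

```text
time_s: 26.2
ee_pos: [0.4717, -0.1925, 0.0523]
tool_rot: [0.0, 0.694, 0.72, -0.0]
force: [-2.5, -2.6, 0.6]
opening: 0.0
gripper_force: 1.1
```

>>> jog_arm:
  steps:
    - [[0.003,0,0],0]
    - [[0.006,0,0],0]
    - [[0.009,0,0],0]
    - [[0.012,0,0],0]
    - [[0.015,0,0],0]
    - [[0.018,0,0],0]
    - [[0.02,0,0],0]
    - [[0.02,0,0],0]
    - [[0.02,0,0],0]
    - [[0.02,0,0],0]

```text
time_s: 27.2
ee_pos: [0.4715, -0.1901, 0.0524]
tool_rot: [0.001, 0.694, 0.72, -0.001]
force: [-2.1, -7.9, -0.2]
opening: -0.0002
gripper_force: 3.8
```

Firm spring force against the stop (8 N). Back off, lift and inspect.

>>> jog_arm:
  steps:
    - [[-0.02,0,0],0]
    - [[-0.05,0,0],0]
    - [[-0.1,0,0],0]
    - [[-0.15,0,0],0]
    - [[-0.2,0,-0.1],0]
    - [[-0.2,0,-0.25],0]
    - [[-0.2,0,-0.4],0]
    - [[-0.2,0,-0.55],0]
    - [[-0.2,0,-0.7],0]
    - [[-0.2,0,-0.85],0]

```text
time_s: 28.2
ee_pos: [0.4728, -0.2198, 0.182]
tool_rot: [0.0, 0.694, 0.72, 0.0]
force: [0.7, -0.2, 0.0]
opening: 0.0001
gripper_force: 0.0
```

>>> jog_arm:
  steps:
    - [[-0.1,0,-0.1],0]
    - [[-0.2,0,-0.2],0]
    - [[-0.3,0,-0.3],0]
    - [[-0.4,0,-0.3],0]
    - [[-0.5,0,-0.3],0]
    - [[-0.6,0,-0.3],0]
    - [[-0.7,0,-0.3],0]
    - [[-0.8,0,-0.3],0]
    - [[-0.8,0,-0.3],0]
    - [[-0.8,0,-0.3],0]

```text
time_s: 29.2
ee_pos: [0.4771, -0.3395, 0.2244]
tool_rot: [-0.0, 0.694, 0.72, 0.0]
force: [-0.1, -0.3, 0.2]
opening: -0.0003
gripper_force: 0.0
```

```bash
python3 - <<'E'
from plan import *
f=arm.grab_frame("wrist");t=arm.grab_frame("top");s=arm.read_state();print(s["ee_pos"],s["force"],s["time_s"])
a=cv2.resize(cv2.cvtColor(f["color"],cv2.COLOR_RGB2BGR)[:300,140:],(450,270))
b=cv2.resize(cv2.cvtColor(t["color"],cv2.COLOR_RGB2BGR)[120:265,250:440],(435,332),interpolation=cv2.INTER_CUBIC)
o=np.zeros((605,450,3),np.uint8);o[:270]=a;o[272:604,:435]=b
cv2.imwrite("pics/end.png",o[:600])
y=np.radians(-8.2)-np.pi/2-1.4;P=np.array([.540,-.1745]);e=P+.095*np.array([np.cos(y),np.sin(y)])
m=lambda q:((q-[140,0])*.9).round(1)
n=lambda q:((q-[250,120])*2.29+[0,272]).round(1)
for k,q in dict(piv=(*P,.047),ctip_pred=(*e,.047),tip=(.6386,-.0911,.063),post=(.6525,-.1052,.08)).items():print(k,m(proj(f,q)),n(proj(t,q)))
E
```

```text
[ 0.47727281 -0.33891844  0.2247598 ] [-0.18451006  0.04583276 -0.06014211] 29.3
piv [239.7  -5.9] [290.3 451.8]
ctip_pred [136.3  -7. ] [293.7 524.9]
tip [ 384. -131.] [226.8 374.9]
post [ 414.5 -122.7] [238.8 361.4]
```

View pics/end.png

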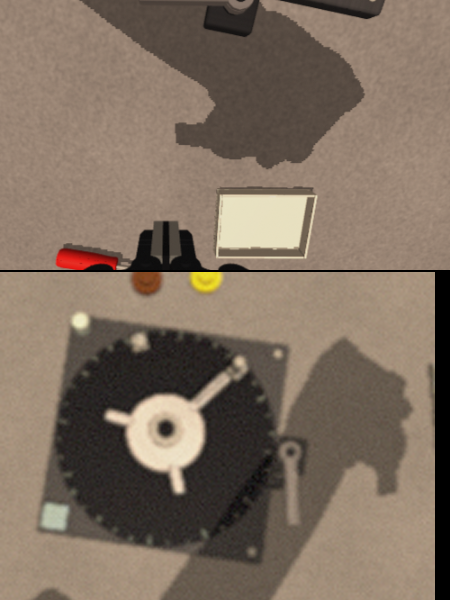

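The top view shows the pointer aimed at the tall post (238,362) and the puck central. The lever tip is at (293,524), as predicted for 1.4 rad, and the fingers touch nothing.

```bash
python3 -c "
from rig import arm
print(arm.sign_off())"
```

```text
the job is handed in; nothing more can be done
None
```

The job is handed in: the long arm points at the tall post, about 0.1° off as measured before I moved to the clamp. The lever was pushed against its stop (about 8 N) and stayed there, the puck is still at the middle of the wheel, and it took about 29 s.

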